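# Tray two sample jars and present the heavier to the reader

## Task

Set the two look-alike cream sample jars upright into the two free pockets of the grey tray, one in each, feeling as you lift each in turn which is the heavier; do not drop or tip them, and leave the other things alone. Then, with both standing in the tray and let go, take the heavier jar out again, leaving the lighter in its pocket, and hold it upright and still, centred over the reader's window with its underside 5 to 10 cm above the window. Finish while still holding it there: do not put it down.

Things in the scene. Friction and masses are not known exactly. Their poses are not given: they have to be found in the camera images.
- jar_1_center (a point): centre of one of two look-alike closed sample jars, on its axis, 36 mm above its underside; z up along its axis. Cream cylinder 48 mm in diameter, 50 mm high, white screw cap 45 mm in diameter above 56 mm, 72 mm tall in all. Starts upright on the bench, robot's left of the tray, over 100 mm from the other jar (centre to centre). Grip it across the cream cylinder.
- jar_2_center (a point): centre of one of two look-alike closed sample jars, on its axis, 36 mm above its underside; z up along its axis. Cream cylinder 48 mm in diameter, 50 mm high, white screw cap 45 mm in diameter above 56 mm, 72 mm tall in all. Starts upright on the bench, robot's left of the tray, over 100 mm from the other jar (centre to centre). Grip it across the cream cylinder.
- jar_1: the whole jar whose centre is the point of the same name; origin at the centre of its underside. Its sealed-in solid sample is out of sight, with 1 mm of play. The two jars differ only in weight: one weighs 0.15 to 0.22 kg, the other 0.35 to 0.53 kg; either may be the heavier, only the felt load tells.
- jar_2: the whole jar whose centre is the point of the same name; origin at the centre of its underside. Its sealed-in solid sample is out of sight, with 1 mm of play. The two jars differ only in weight: one weighs 0.15 to 0.22 kg, the other 0.35 to 0.53 kg; either may be the heavier, only the felt load tells.
- tray: grey tray with dark pocket floors, fixed on the bench, 90 mm (its x) by 275 mm (its y) by 18 mm high, with one row of three round pockets 90 mm apart along its y; origin at the centre of its underside. It lies within 0.35 rad of straight ahead, y to the robot's left.
- tray_hole0 (a point): centre of the mouth of the first (robot's left end, +y) round pocket, level with the tray's top, 18 mm above the bench; the pocket is 58 mm wide and 10 mm deep (its floor is 8 mm above the bench). x is across the row, y along the row. Free at the start.
- tray_hole1 (a point): centre of the mouth of the middle round pocket, level with the tray's top, 18 mm above the bench; the pocket is 58 mm wide and 10 mm deep (its floor is 8 mm above the bench). x is across the row, y along the row. Free at the start.
- brown_bottle: loose bystander: small brown bottle with black cap, 42 mm in diameter, 85 mm tall, already standing in the third pocket (robot's right end, 90 mm from the middle pocket); origin at the centre of its underside. To be left alone.
- reader_window (a point): centre of the round dark window on top of the reader, a flat grey block 110 x 110 x 30 mm fixed on the bench to the robot's right of the tray; the window is 54 mm in diameter and lies 30 mm above the bench; z up. The reader reads the underside of a jar held upright above it.
- wash_bottle: loose bystander: translucent white wash bottle with a bent spout, 64 mm in diameter, 210 mm tall, on the bench to the robot's right of the reader; origin at the centre of its underside.
- spare_lid: loose bystander: cream screw lid lying flat, 44 mm in diameter, 12 mm high, on the bench beyond the tray; origin at the centre of its underside.
- dish: fixed bystander: steel dish 100 x 200 x 22 mm with a pipette in it, beyond the tray and jars, to the left; origin at the centre of its underside.
Not all that is in view belongs to the job. There is more than one size of the part that bears reader_window; the job needs the smallest.

How it is judged:
On the way:
1. both jars stand in the two free pockets, one in each, and are let go ((((horizontal distance between jar_1_center and tray_hole0 below 0.009 m and z of jar_1_center in the frame of tray_hole0 between 0.021 and 0.031 m and angle between jar_1_center's own z axis and vertical below 0.1 rad) and (horizontal distance between jar_2_center and tray_hole1 below 0.009 m and z of jar_2_center in the frame of tray_hole1 between 0.021 and 0.031 m and angle between jar_2_center's own z axis and vertical below 0.1 rad)) or ((horizontal distance between jar_1_center and tray_hole1 below 0.009 m and z of jar_1_center in the frame of tray_hole1 between 0.021 and 0.031 m and angle between jar_1_center's own z axis and vertical below 0.1 rad) and (horizontal distance between jar_2_center and tray_hole0 below 0.009 m and z of jar_2_center in the frame of tray_hole0 between 0.021 and 0.031 m and angle between jar_2_center's own z axis and vertical below 0.1 rad))) and contact force between the fingers and jar_1 below 0.05 N and contact force between the fingers and jar_2 below 0.05 N), for 0.2 s.
At the end, for the whole second after the job is handed in: One jar held (over 1 N), still, upright to 0.17 rad, within 30 mm of the window's centre, underside 30 to 130 mm above it; the other, the lighter (under 2.8 N on the tray), let go, at rest on a free pocket's floor within 9 mm of centre; brown bottle upright, within 15 mm of its place (((contact force between the fingers and jar_2 above 1 N and horizontal distance between jar_2_center and reader_window below 0.03 m and z of jar_2_center in the frame of reader_window between 0.066 and 0.166 m and angle between jar_2_center's own z axis and vertical below 0.17 rad and linear speed of jar_2 below 0.03 m/s and ((horizontal distance between jar_1_center and tray_hole0 below 0.009 m and z of jar_1_center in the frame of tray_hole0 between 0.021 and 0.031 m and angle between jar_1_center's own z axis and vertical below 0.1 rad) or (horizontal distance between jar_1_center and tray_hole1 below 0.009 m and z of jar_1_center in the frame of tray_hole1 between 0.021 and 0.031 m and angle between jar_1_center's own z axis and vertical below 0.1 rad)) and contact force between the fingers and jar_1 below 0.05 N and linear speed of jar_1 below 0.02 m/s and contact force between jar_1 and tray below 2.8 N) or (contact force between the fingers and jar_1 above 1 N and horizontal distance between jar_1_center and reader_window below 0.03 m and z of jar_1_center in the frame of reader_window between 0.066 and 0.166 m and angle between jar_1_center's own z axis and vertical below 0.17 rad and linear speed of jar_1 below 0.03 m/s and ((horizontal distance between jar_2_center and tray_hole0 below 0.009 m and z of jar_2_center in the frame of tray_hole0 between 0.021 and 0.031 m and angle between jar_2_center's own z axis and vertical below 0.1 rad) or (horizontal distance between jar_2_center and tray_hole1 below 0.009 m and z of jar_2_center in the frame of tray_hole1 between 0.021 and 0.031 m and angle between jar_2_center's own z axis and vertical below 0.1 rad)) and contact force between the fingers and jar_2 below 0.05 N and linear speed of jar_2 below 0.02 m/s and contact force between jar_2 and tray below 2.8 N)) and distance of brown_bottle from where it was at the start of the episode below 0.015 m and angle between brown_bottle's own z axis and vertical below 0.15 rad); the arm keeps its last pose, push and grip.
It fails at once if a jar is tipped by more than 0.5 rad (angle between any of jar_1_center, jar_2_center's own z axis and vertical above 0.5 rad).
It fails at once if a jar is dropped: it moves faster than 0.6 m/s with no finger touching it ((contact force between the fingers and jar_1 below 0.01 N and linear speed of jar_1 above 0.6 m/s) or (contact force between the fingers and jar_2 below 0.01 N and linear speed of jar_2 above 0.6 m/s)).
It fails at once if a bystander (brown bottle, wash bottle, spare lid) is moved more than 20 mm, or a bottle tipped by more than 0.3 rad (distance of any of brown_bottle, wash_bottle, spare_lid from where it was at the start of the episode above 0.02 m or angle between any of brown_bottle, wash_bottle's own z axis and vertical above 0.3 rad).
It also fails if it takes over 72 s, if anything falls off the work surface, if the arm or the gripper's body presses on something with over 40 N, if the wrist force passes 120 N, or if a joint passes its speed limit or range.

## Robot

A 6-joint arm with a two-finger parallel gripper is mounted at the origin on the work surface. World frame = base frame: x ahead of the robot, y to its left, z up, the work surface at z = 0. Lengths are in m, angles in rad, forces in N, time in s.
With the tool pointing down it reaches from about 0.375 to 0.9 m from the base axis. Payload 3.1 kg.
Tool frame: the origin (TCP) lies midway between the tips of the shut fingers; the grasp point (between the pads) lies 19 mm behind it; z points along the fingers, y is the direction in which the jaws open and shut (so a half turn about z gives the same grasp; the last joint's range is limited). The gripper opens to 85 mm and grips with 20 to 120 N. Pads are 22 mm wide; open, the fingers measure 114 mm over their backs; the gripper's body (76 mm by 85 mm) begins 54 mm behind the grasp point. The pads swing forward as they close: fully open they stand 13 mm farther back than shut.
Start: joints at [1.042, 0.527, 1.433, -0, 1.181, -0.178], TCP at [0.215, 0.587, 0.231] pointing down, gripper open.
Joint ranges: [-3.08, 3.08], [-0.75, 2.2], [0.22, 2.44], [-1.43, 4.57], [0, 2.65], [-2.85, 2.85]. Speed limits (rad/s): [2.79, 2.79, 3.14, 3.14, 3.14, 3.14].

## Interface

Orientations are given as a unit quaternion [w, x, y, z].
In Python, from station import sense, camera, finish_job, spot_in, tip_of gives the robot as it stands.
- The arm moves only by the tool arm_command, never from a script. Its argument "plan" is one flat list of numbers, 7 for each row, row after row: the shift along the tool's x, y, z in mm, then the turn, a rotation vector about the tool's x, y, z in rad, then the opening, from 0 (shut) to 1 (fully open). In form: [tx, ty, tz, rx, ry, rz, hand, tx, ty, tz, rx, ry, rz, hand, ...]. A call has 1 to 5 rows; each row is the pose to reach, as a shift and turn from the pose measured when the call began, along the tool's axes at that moment; what a row does not reach only later rows make up. A row lasts 1/8 s, in which the tool goes at most 62.5 mm and 10.7 degrees, less where a joint would pass 70% of its speed; a pose out of reach is approached as far as the arm can. A call with a gripper value outside its range is refused whole. The fingers move at their own pace and stop on an object; "grip_force" is the grip in N (left out, the last holds). Time passes only in rows, so rows that repeat a pose let the fingers close. It gives the time, the measured TCP pose, the force and the opening at its end, in the units of the state.
- sense(): the state, without advancing time (a new reading comes with each control period).
- camera(name): name is "side" or "top"; returns a dict with "color" (400x640x3 uint8, blue, green, red), "fov_y" (degrees; the focal length in pixels is half the picture's height over the tangent of half this angle, whatever the lens; pixels are square), "cx", "cy" (the principal point, pixels), "rvec" (rotation vector, rad) and "tvec" (3), from world to camera coordinates, as OpenCV has them. Camera axes: x right, y down, z forward; pixel columns grow to the right and rows downward; lengths in m; the calibration is good to about 2 mm. A picture is of the moment at which its call begins. There is no depth.
- finish_job(): hands the job in, once; it reports no verdict.
Trained networks look in a picture, given as the dict that the camera call returned (one of the last four; its "shot" number tells which), for a name from the list of things; names that differ only in an ending like _2 or _b are one class to them, and where a whole thing is asked for, a point or a joint stands for the part that bears it (a point fixed in the world has none). Each returns a list of dicts, best first, with "p" (0 to 1); they miss things now and then, are a little off and sometimes report something else, mostly with a low value. They report only what shows in the picture. A call takes as long as a camera call. They do not tell look-alikes from the thing itself.
- spot_in(picture, name): "location" ([row, column] in pixels, amid what is visible of it).
- tip_of(picture, name): "location" ([row, column] in pixels: a listed point, or the origin of a listed thing).
The state is a dict: "time_s": time; "joint_pos": joint angles; "joint_vel": joint speeds; "joint_efforts": joint torques, N m; "tool_pos": TCP position; "ee_rot": TCP orientation; "wrist_force": force on the tool from outside, world axes, zero at the start; "torque": the same for the moment, N m; "opening": finger opening in m.
Only numpy, scipy, OpenCV 4.12 (cv2) and the standard library are available. Lean on these libraries where they do the work, as an engineer would, in place of code of your own. Each camera call takes 0.05 s, during which the arm holds its last target.

## Working session

There is one attempt and no reset: what is moved stays moved. The work goes in short steps, Python scripts to look and compute and a tool call to move; the robot and the scene stay as the last step left them, time stands still between calls to the robot, and variables do not carry over. Pictures are saved under pics/ and viewed, and the job is handed in when it is done.

Besides the shell and the picture viewer there is one more tool, called after "Emit:" as name(argument=value, ...) on one line, values as JSON. arm_command: Moves the arm, as the interface text tells. Its arguments: {"type":"object","properties":{"plan":{"type":"array"},"grip_force":{"type":"number"}},"required":["plan"]}

```bash
mkdir -p pics; cat > h.py <<'E'
import numpy as np, cv2
from station import *
def ray(c,uv,z):
    f=200/np.tan(np.radians(c["fov_y"])/2) if c["color"].shape[0]==400 else None
    R=cv2.Rodrigues(np.array(c["rvec"],float))[0]; t=np.array(c["tvec"],float).ravel()
    d=R.T@np.array([(uv[0]-c["cx"])/f,(uv[1]-c["cy"])/f,1]); o=-R.T@t
    return o+d*(z-o[2])/d[2]
def proj(c,p):
    f=200/np.tan(np.radians(c["fov_y"])/2)
    K=np.array([[f,0,c["cx"]],[0,f,c["cy"]],[0,0,1]])
    return cv2.projectPoints(np.array(p,float).reshape(-1,1,3),np.array(c["rvec"],float),np.array(c["tvec"],float),K,None)[0].reshape(-1,2)
E
python3 - <<'E'
from h import *
s=sense(); print(s)
for n in("top","side"):
    c=camera(n); cv2.imwrite(f"pics/{n}0.png",c["color"]); print(n,{k:v for k,v in c.items() if k!="color"})
    for nm,z in(("jar_1_center",.036),("tray_hole0",.018),("tray_hole1",.018),("tray",0),("reader_window",.03),("brown_bottle",0),("wash_bottle",0),("spare_lid",0)):
        for d in tip_of(c,nm)[:5]:
            r,q=d["location"]; print(nm,round(d["p"],2),[round(r,1),round(q,1)],ray(c,(q,r),z).round(4))
E
```

```text
{'time_s': 0.0, 'joint_pos': array([ 1.04150858e+00,  5.28434985e-01,  1.43391167e+00, -1.95055160e-05,
        1.18140004e+00, -1.78530662e-01]), 'joint_vel': array([-0.0004571 , -0.0014912 , -0.00051361,  0.00081594, -0.00124757,
       -0.00028337]), 'joint_efforts': array([ 9.21272003e-04, -4.42349052e+01, -1.78030533e+01, -8.31738816e-05,
        8.38110514e-03, -3.12190252e-06]), 'tool_pos': array([0.21438113, 0.58631491, 0.2303498 ]), 'ee_rot': array([-3.64801892e-04,  1.74477129e-01,  9.84660638e-01, -1.01340174e-03]), 'wrist_force': array([ 0.06541339, -0.48326682, -0.61797485]), 'torque': array([ 0.00248064, -0.01545949, -0.00299261]), 'opening': 0.0855257668171212}
top {'fov_y': 56.05870810263471, 'cx': 312.341228400748, 'cy': 197.60482171281305, 'rvec': array([ 2.09990278, -2.14157892,  0.18255727]), 'tvec': array([-0.0690774 ,  0.52718006,  0.87393812]), 'shot': 1}
jar_1_center 0.83 [253.0, 146.8] [0.3993 0.3259 0.036 ]
tray_hole0 0.59 [204.6, 244.9] [0.5168 0.0919 0.018 ]
tray_hole0 0.55 [209.5, 276.9] [0.5026 0.0108 0.018 ]
tray_hole1 0.59 [204.6, 244.9] [0.5168 0.0919
[... 855 characters left out ...]
85.0] [0.5082 0.0852 0.018 ]
tray_hole0 0.68 [202.3, 293.2] [0.5065 0.0079 0.018 ]
tray_hole1 0.76 [185.8, 285.0] [0.5082 0.0852 0.018 ]
tray_hole1 0.68 [202.3, 293.2] [0.5065 0.0079 0.018 ]
tray 0.7 [208.8, 296.3] [0.5117 0.0006 0.    ]
reader_window 0.67 [276.7, 233.7] [ 0.3035 -0.2032  0.03  ]
reader_window 0.58 [246.5, 429.8] [ 0.7421 -0.2769  0.03  ]
reader_window 0.57 [275.9, 346.5] [ 0.5295 -0.2898  0.03  ]
brown_bottle 0.72 [228.6, 298.6] [ 0.4923 -0.0756  0.    ]
wash_bottle 0.79 [346.4, 422.7] [ 0.6052 -0.4851  0.    ]
wash_bottle 0.43 [186.7, 285.4] [0.5143 0.1044 0.    ]
wash_bottle 0.41 [155.9, 358.2] [0.7677 0.1721 0.    ]
spare_lid 0.72 [201.4, 401.5] [ 0.7827 -0.0739  0.    ]
```

View pics/top0.png

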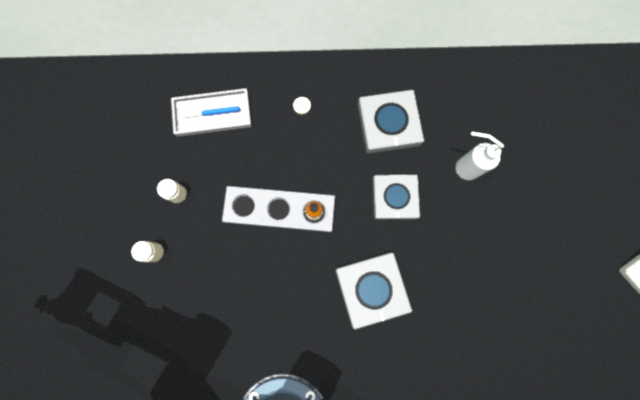

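View pics/side0.png

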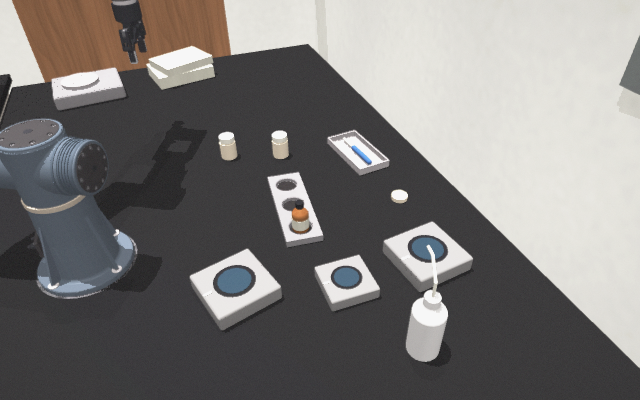

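Top view: jars at (col 147, row 252) and (172, 191); tray pockets at (243,205) and (278,209), brown bottle at (314,210). The three readers are at (391,119), (396,196) and (374,291), and the middle one is the smallest. Next I'll refine these positions and check close crops.

```bash
cat > m1.py <<'E'
from h import *
def rect(c,z,x0,x1,y0,y1,s=2000):
    # rectified: col = (y1-y)*s, row=(x1-x)*s
    P=np.array([[x1,y1,z],[x1,y0,z],[x0,y0,z],[x0,y1,z]])
    W,H=int((y1-y0)*s),int((x1-x0)*s)
    M=cv2.getPerspectiveTransform(proj(c,P).astype(np.float32),np.float32([[0,0],[W,0],[W,H],[0,H]]))
    return cv2.warpPerspective(c["color"],M,(W,H),flags=cv2.INTER_CUBIC)
if __name__=="__main__":
  for n in("top","side"):
    c=camera(n)
    for nm,z,b in(("tray",.018,(.41,.61,-.18,.19)),("reader",.03,(.45,.62,-.38,-.2))):
        im=rect(c,z,*b); g=cv2.cvtColor(im,cv2.COLOR_BGR2GRAY); g=(g>(130 if nm=="tray" else 150)).astype(np.uint8)
        cs=max(cv2.findContours(g,cv2.RETR_EXTERNAL,cv2.CHAIN_APPROX_NONE)[0],key=cv2.contourArea)
        r=cv2.minAreaRect(cs); ctr=(b[1]-r[0][1]/2000,b[3]-r[0][0]/2000)
        print(n,nm,np.round(ctr,4),np.round(np.array(r[1])/2000,4),r[2])
        if nm=="reader":
            g2=((im[...,0].astype(int)-im[...,2])>25).astype(np.uint8)
            k=max(cv2.findContours(g2,cv2.RETR_EXTERNAL,cv2.CHAIN_APPROX_NONE)[0],key=cv2.contourArea)
            e=cv2.fitEllipse(k); print("  window",b[1]-e[0][1]/2000,b[3]-e[0][0]/2000,np.array(e[1])/2000)
        cv2.imwrite(f"pics/{n}_{nm}.png",im)
    for z in(0.036,):
      for d in tip_of(c,"jar_1_center"):
        r,q=d["location"];print(d["p"],r,q,ray(c,(q,r),z).round(4))
    # bright jar blobs
    im=c["color"]; g=((im.min(2)>70)).astype(np.uint8)
    x,y=(120,165) if n=="top" else (205,120)
    w,h=(80,105) if n=="top" else (95,50)
    cr=im[y:y+h,x:x+w]; cv2.imwrite(f"pics/{n}_jars.png",cv2.resize(cr,None,fx=5,fy=5,interpolation=cv2.INTER_CUBIC))
    for k in cv2.findContours(g[y:y+h,x:x+w],cv2.RETR_EXTERNAL,cv2.CHAIN_APPROX_NONE)[0]:
        if cv2.contourArea(k)>100:
            m=cv2.moments(k); uv=(m["m10"]/m["m00"]+x,m["m01"]/m["m00"]+y); print("blob",uv,cv2.contourArea(k),ray(c,uv,.036).round(4))
E
python3 m1.py; python3 -c "
import cv2,numpy as np
a=cv2.imread('pics/top_tray.png');b=cv2.imread('pics/side_tray.png')
cv2.imwrite('pics/trays.png',cv2.resize(np.hstack([a,b]),None,fx=.53,fy=.53))
a=cv2.imread('pics/top_jars.png');b=cv2.imread('pics/side_jars.png')
r=np.zeros((525,b.shape[1],3),np.uint8);r[:b.shape[0]]=b
cv2.imwrite('pics/jars.png',cv2.resize(np.hstack([a,r]),None,fx=.9,fy=.9))
"
```

```text
top tray [0.5061 0.0076] [0.2787 0.0941] 6.311210632324219
top reader [ 0.5293 -0.2886] [0.111  0.1106] 0.6986943483352661
  window 0.5298108139038086 -0.2895182647705078 [0.05627229 0.05646288]
0.93 250.1 146.9 [0.4063 0.3261 0.036 ]
0.39 193.0 175.7 [0.5467 0.2624 0.036 ]
blob (146.29915966386554, 251.32464985994397) 595.0 [0.4033 0.3274 0.036 ]
blob (170.7752363525465, 190.54132357426045) 546.5 [0.5533 0.2751 0.036 ]
side tray [0.5037 0.0037] [0.2797 0.093 ] 6.166329383850098
side reader [ 0.5267 -0.2934] [0.1096 0.1085] 0.47745373845100403
  window 0.5282515411376953 -0.2909265594482422 [0.05351617 0.05374326]
0.82 146.1 226.5 [0.3982 0.3195 0.036 ]
0.2 201.0 397.0 [ 0.7479 -0.107   0.036 ]
blob (227.22744648318042, 145.54701834862385) 436.0 [0.4009 0.3218 0.036 ]
blob (279.4569640062598, 144.08098591549296) 426.0 [0.5499 0.2706 0.036 ]
```

View pics/trays.png

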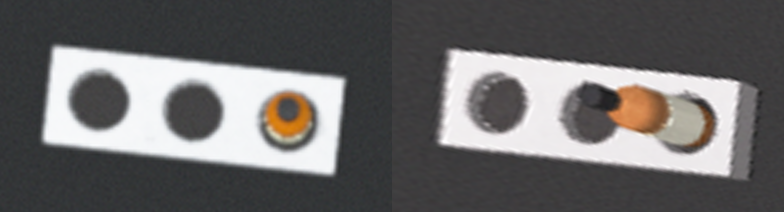

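View pics/jars.png

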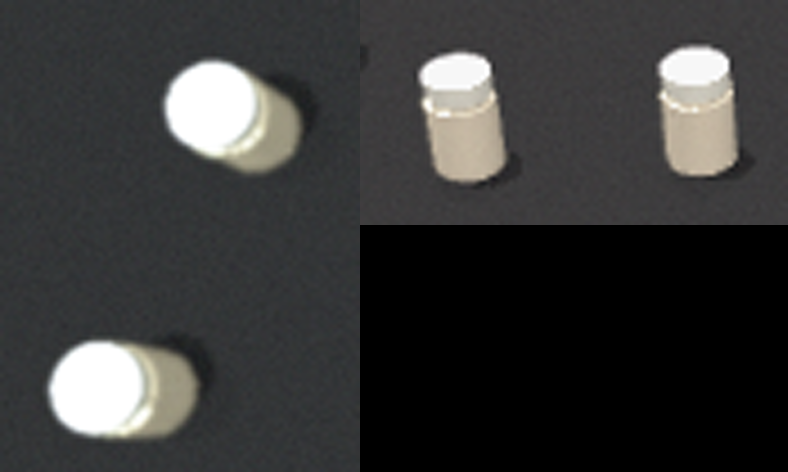

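View pics/top_reader.png

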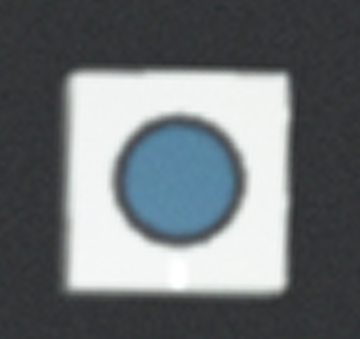

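```bash
cat > fit.py <<'E'
from m1 import *
from scipy.optimize import minimize
def hullmask(c,xy,S=6,box=None,z0=0,parts=((.024,0,.053),(.0225,.053,.072))):
    x,y,w,h=box; a=np.linspace(0,2*np.pi,48)
    m=np.zeros((h*S,w*S),np.uint8)
    for r,zl,zh in parts:
        P=[[xy[0]+r*np.cos(t),xy[1]+r*np.sin(t),z0+z] for t in a for z in(zl,zh)]
        uv=proj(c,P); uv=(uv-[x-.5,y-.5])*S-.5
        cv2.fillConvexPoly(m,cv2.convexHull(np.round(uv).astype(np.int32)),1)
    return m
def fitjar(c,xy0,z0=0):
    u=proj(c,[[*xy0,z0+.036]])[0]; box=(int(u[0])-30,int(u[1])-30,60,60)
    x,y,w,h=box
    cr=c["color"][y:y+h,x:x+w]; big=cv2.resize(cr,None,fx=6,fy=6,interpolation=cv2.INTER_CUBIC).astype(np.int32)
    g=(big.min(2)>85).astype(np.uint8)
    f=lambda p: float((hullmask(c,p,6,box,z0)^g).sum())
    r=minimize(f,xy0,method="Nelder-Mead",options=dict(initial_simplex=np.array(xy0)+[[0,0],[.008,0],[0,.008]],xatol=1e-4))
    return r.x,r.fun/36
if __name__=="__main__":
  for n in("top","side"):
    c=camera(n)
    for xy in((.402,.324),(.551,.272)):
        print(n,fitjar(c,xy))
    if n=="top":
        b=(.41,.61,-.18,.19); im=rect(c,.018,*b); g=cv2.cvtColor(im,cv2.COLOR_BGR2GRAY); g=(g<140).astype(np.uint8)
        for k in cv2.findContours(g,cv2.RETR_LIST,cv2.CHAIN_APPROX_NONE)[0]:
            if 5000<cv2.contourArea(k)<20000:
                e=cv2.fitEllipse(k); print("hole",b[1]-e[0][1]/2000,b[3]-e[0][0]/2000,np.array(e[1])/2000)
E
python3 fit.py
```

```text
top (array([0.40314122, 0.32662621]), np.float64(45.388888888888886))
top (array([0.5531657 , 0.27485907]), np.float64(45.916666666666664))
hole 0.49484007263183594 -0.08327685546875002 [0.05019361 0.05512856]
hole 0.5046830825805664 0.007418411254882823 [0.05276562 0.05339452]
hole 0.5149536514282227 0.09661134338378906 [0.05277545 0.05458891]
side (array([0.40122579, 0.32191877]), np.float64(21.166666666666668))
side (array([0.55052676, 0.2708524 ]), np.float64(32.30555555555556))
```

```bash
cat > go.py <<'E'
import sys
from h import *
from scipy.spatial.transform import Rotation as Ro
a=np.radians(6.25); YT=np.array([np.sin(a),np.cos(a),0]); XT=np.array([np.cos(a),-np.sin(a),0])
RT=np.column_stack([YT,XT,[0,0,-1]])
def to(p,s=None):
    s=s or sense(); R=Ro.from_quat(s["ee_rot"],scalar_first=True).as_matrix()
    d=R.T@(np.array(p)-s["tool_pos"])*1000; w=Ro.from_matrix(R.T@RT).as_rotvec()
    return d.round(1),w.round(3)
if __name__=="__main__":
    s=sense(); print("t",s["time_s"],"tcp",s["tool_pos"].round(4),"F",s["wrist_force"].round(2),"T",s["torque"].round(3),"open",round(s["opening"],4),"q",s["joint_pos"].round(2))
    v=list(map(float,sys.argv[1:]))
    for i in range(0,len(v),3): print(v[i:i+3],*to(v[i:i+3],s))
E
python3 go.py .4022 .3243 .16
```

```text
t 1.2 tcp [0.2147 0.5869 0.2313] F [ 0.06 -0.45  0.39] T [ 0.016 -0.029  0.012] open 0.0855 q [ 1.04  0.53  1.43 -0.    1.18 -0.18]
[0.4022, 0.3243, 0.16] [-266.3 -182.2   71.3] [0.    0.    1.329]
```

Emit:
arm_command(plan=[-20,-14,5,0,0,0.1,1,-60,-41,15,0,0,0.27,1,-105,-72,27,0,0,0.45,1,-150,-103,40,0,0,0.63,1,-185,-127,50,0,0,0.8,1])

```text
time_s: 1.82
tool_pos: [0.3458, 0.4024, 0.181]
ee_rot: [0.0, 0.547, 0.837, 0.0]
wrist_force: [0.0, -0.1, -1.0]
opening: 0.0858
```

```bash
python3 go.py .4022 .3243 .16
```

```text
t 1.825 tcp [0.3458 0.4024 0.181 ] F [ 0.03 -0.12 -0.96] T [-0.013 -0.039  0.002] open 0.0858 q [ 0.65  0.47  1.72 -0.    0.95  0.24]
[0.4022, 0.3243, 0.16] [-94.2  20.2  21.1] [0.    0.    0.523]
```

Emit:
arm_command(plan=[-40,9,9,0,0,0.17,1,-70,15,16,0,0,0.34,1,-88,19,20,0,0,0.48,1,-94.2,20.2,21,0,0,0.523,1,-94.2,20.2,21,0,0,0.523,1])

```text
time_s: 2.45
tool_pos: [0.4023, 0.3244, 0.1602]
ee_rot: [0.0, 0.744, 0.668, 0.0]
wrist_force: [0.5, -0.9, -0.0]
opening: 0.0852
```

```bash
python3 go.py .4022 .3243 .013; python3 - <<'E'
from fit import *
c=camera("top"); d=camera("side")
a=cv2.resize(c["color"][150:330,60:240],None,fx=2.2,fy=2.2); b=cv2.resize(d["color"][40:220,150:330],None,fx=2.2,fy=2.2)
cv2.imwrite("pics/a1.png",np.hstack([a,b]))
print(fitjar(c,(.551,.272)))
E
```

```text
t 2.45 tcp [0.4023 0.3244 0.1602] F [ 0.54 -0.94 -0.01] T [-0.022 -0.009 -0.033] open 0.0852 q [0.46 0.49 1.77 0.   0.88 0.57]
[0.4022, 0.3243, 0.013] [-1.000e-01 -1.000e-01  1.472e+02] [ 0.    -0.     0.001]
(array([0.55272995, 0.27447066]), np.float64(46.25))
```

View pics/a1.png

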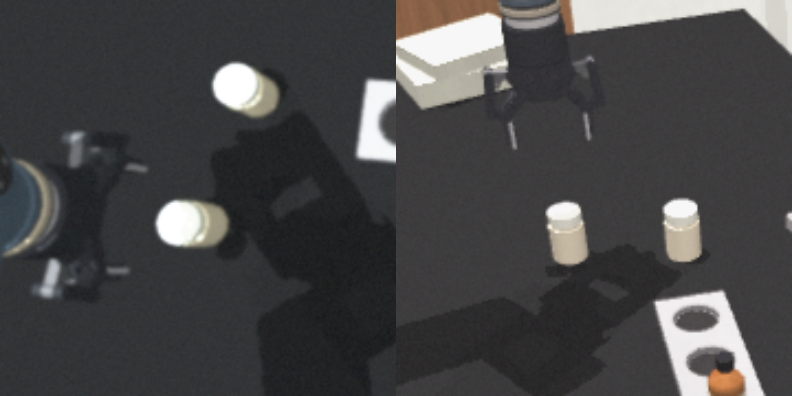

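The gripper is open above jar A with its fingers on either side along x. The jar is clear of them at crop pixel (192,222). I'll go down now.

Emit:
arm_command(plan=[0,0,30,0,0,0,1,0,0,70,0,0,0,1,0,0,110,0,0,0,1,0,0,138,0,0,0,1,0,0,147,0,0,0,1])

```text
time_s: 3.18
tool_pos: [0.4007, 0.3252, 0.0119]
ee_rot: [-0.0, 0.743, 0.669, -0.001]
wrist_force: [-0.5, -0.1, -0.2]
opening: 0.0856
```

```bash
python3 go.py .4022 .3243 .013; python3 - <<'E'
from fit import *
c=camera("top"); d=camera("side")
a=cv2.resize(c["color"][190:310,90:210],None,fx=3.3,fy=3.3); b=cv2.resize(d["color"][80:200,170:290],None,fx=3.3,fy=3.3)
cv2.imwrite("pics/a2.png",np.hstack([a,b]))
E
```

```text
t 3.175 tcp [0.4007 0.3252 0.0119] F [-0.49 -0.1  -0.23] T [ 0.043 -0.015 -0.025] open 0.0856 q [0.46 0.75 1.85 0.   0.54 0.57]
[0.4022, 0.3243, 0.013] [-0.8  1.6 -1.1] [-0.002  0.001  0.004]
```

View pics/a2.png

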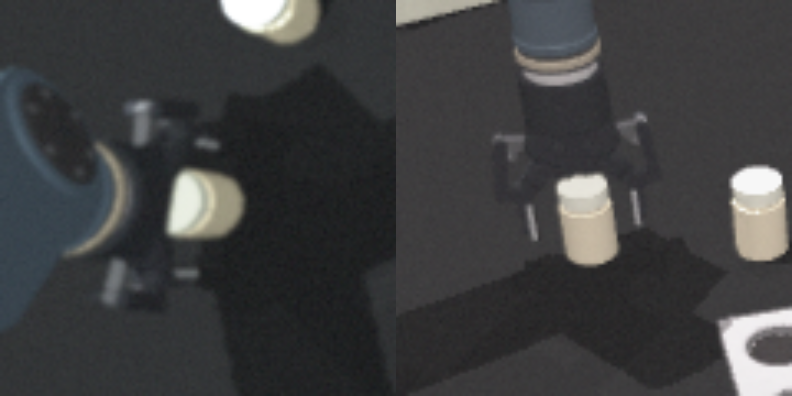

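Emit:
arm_command(plan=[0,0,0,0,0,0,0.7,0,0,0,0,0,0,0.6,0,0,0,0,0,0,0.5,0,0,0,0,0,0,0.3,0,0,0,0,0,0,0], grip_force=45)

```text
time_s: 3.9
tool_pos: [0.4024, 0.3259, 0.0143]
ee_rot: [0.0, 0.744, 0.669, 0.001]
wrist_force: [-0.2, 0.6, 5.2]
opening: 0.0478
```

Emit:
arm_command(plan=[0,0,0,0,0,0,0,0,0,0,0,0,0,0])

```text
time_s: 4.15
tool_pos: [0.4025, 0.3259, 0.0145]
ee_rot: [0.0, 0.744, 0.669, 0.001]
wrist_force: [-0.9, 0.4, -1.7]
opening: 0.0473
```

```bash
python3 go.py .4022 .3243 .013 ; python3 - <<'E'
from fit import *
d=camera("side"); print(fitjar(d,(.402,.324)))
cv2.imwrite("pics/a3.png",cv2.resize(d["color"][80:200,170:290],None,fx=3.3,fy=3.3))
E
```

```text
t 4.15 tcp [0.4025 0.3259 0.0145] F [-0.9   0.45 -1.75] T [ 0.039 -0.068 -0.01 ] open 0.0473 q [0.46 0.75 1.85 0.   0.54 0.57]
[0.4022, 0.3243, 0.013] [-1.6 -0.1  1.5] [ 0.002 -0.002  0.003]
(array([0.40044327, 0.32156554]), np.float64(116.94444444444444))
```

View pics/a3.png

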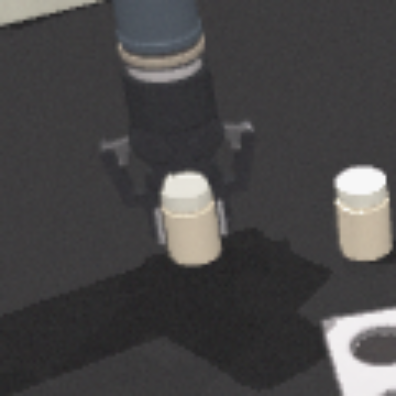

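Emit:
arm_command(plan=[0,0,-10,0,0,0,0,0,0,-35,0,0,0,0,0,0,-65,0,0,0,0,0,0,-85,0,0,0,0,0,0,-90,0,0,0,0])

```text
time_s: 4.82
tool_pos: [0.4028, 0.326, 0.1059]
ee_rot: [0.001, 0.744, 0.669, 0.003]
wrist_force: [0.2, 0.5, -1.8]
opening: 0.0477
```

Emit:
arm_command(plan=[0,0,0,0,0,0,0,0,0,0,0,0,0,0,0,0,0,0,0,0,0])

```text
time_s: 5.2
tool_pos: [0.4023, 0.3257, 0.1051]
ee_rot: [0.0, 0.744, 0.669, 0.002]
wrist_force: [-0.2, -0.3, -2.0]
opening: 0.0476
```

```bash
python3 go.py .5143 .0966 .105 .5143 .0966 .022; python3 - <<'E'
from fit import *
F=[]
for i in range(3):
    for n in("top","side"):
        c=camera(n); s=sense(); F.append(s["wrist_force"])
        if i==0: print(n,fitjar(c,(.402,.324),s["tool_pos"][2]-.0143))
print(np.mean(F,0),np.std(F,0))
E
```

```text
t 5.2 tcp [0.4023 0.3257 0.1051] F [-0.19 -0.32 -2.03] T [-0.013  0.046  0.056] open 0.0476 q [0.46 0.58 1.81 0.   0.75 0.57]
[0.5143, 0.0966, 0.105] [-2.160e+02  1.356e+02  1.000e-01] [ 0.003 -0.002  0.003]
[0.5143, 0.0966, 0.022] [-216.2  135.4   83.1] [ 0.003 -0.002  0.003]
top (array([0.40122295, 0.31091553]), np.float64(442.8333333333333))
side (array([0.40029358, 0.31972152]), np.float64(135.13888888888889))
[-0.12896205 -0.03003401 -1.94527484] [0.75223042 0.4900912  0.64386588]
```

Jar A reads about 1.9 N on the wrist, so probably the light one. I'll carry it over pocket 0.

Emit:
arm_command(plan=[-18,11,0,0,0,0,0,-54,34,0,0,0,0,0,-100,63,0,0,0,0,0,-145,91,0,0,0,0,0,-180,113,0,0,0,0,0])

```text
time_s: 6.12
tool_pos: [0.4971, 0.1331, 0.1057]
ee_rot: [0.001, 0.744, 0.668, 0.003]
wrist_force: [0.3, -0.2, -2.1]
opening: 0.0479
```

```bash
python3 go.py .5143 .0966 .105
```

```text
t 6.125 tcp [0.4971 0.1331 0.1057] F [ 0.31 -0.18 -2.06] T [0.003 0.028 0.016] open 0.0479 q [0.04 0.57 1.82 0.   0.74 0.15]
[0.5143, 0.0966, 0.105] [-34.5  21.    0.7] [ 0.005 -0.003  0.002]
```

Emit:
arm_command(plan=[-20,12,0,0.002,-0.002,0,0,-30,18,0,0.005,-0.003,0,0,-34.5,21,0.5,0.005,-0.003,0,0,-34.5,21,0.5,0.005,-0.003,0,0])

```text
time_s: 6.62
tool_pos: [0.5139, 0.0971, 0.1051]
ee_rot: [-0.0, 0.744, 0.668, -0.0]
wrist_force: [-0.7, 0.3, -1.9]
opening: 0.048
```

```bash
python3 go.py .5143 .0966 .105; python3 - <<'E'
from fit import *
F=[]
for n in("top","side"):
        c=camera(n); s=sense(); F.append(s["wrist_force"])
        print(n,fitjar(c,(.514,.096),s["tool_pos"][2]-.0145))
        u=proj(c,[[.514,.096,.06]])[0].astype(int)
        cv2.imwrite(f"pics/b_{n}.png",cv2.resize(c["color"][u[1]-60:u[1]+60,u[0]-60:u[0]+60],None,fx=3.3,fy=3.3))
        print(u)
cv2.imwrite("pics/b.png",np.hstack([cv2.imread("pics/b_top.png"),cv2.imread("pics/b_side.png")]))
print(F)
E
```

```text
t 6.625 tcp [0.5139 0.0971 0.1051] F [-0.67  0.29 -1.86] T [-0.027  0.018  0.006] open 0.048 q [-0.03  0.58  1.8   0.    0.76  0.08]
[0.5143, 0.0966, 0.105] [-0.5  0.5  0.1] [-0.001 -0.     0.002]
top (array([0.50875418, 0.05884671]), np.float64(748.9166666666666))
[239 202]
side (array([0.51162773, 0.0925706 ]), np.float64(316.5833333333333))
[284 170]
[array([-0.17076993,  0.04446694, -1.56864728]), array([-0.66168958, -0.81523995, -2.54885502])]
```

View pics/b.png

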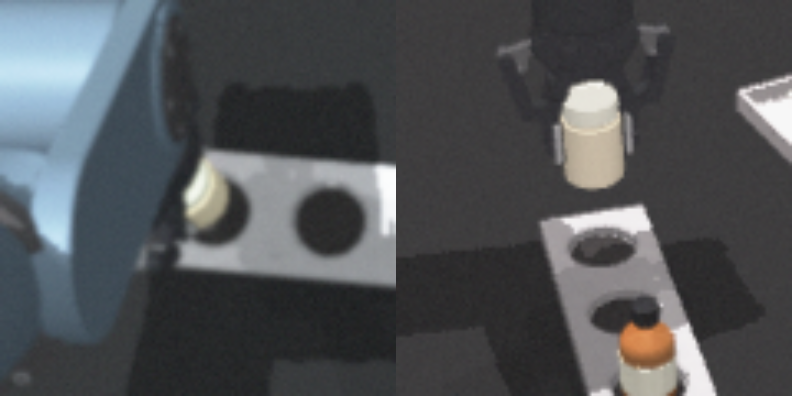

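Side view: the jar is held upright at (593,140) above pocket 0 at (603,247), and the fit agrees within about 2 mm. I'll lower it in stages.

Emit:
arm_command(plan=[0.7,1,12,0,0,0,0,0.7,1,35,0,0,0,0,0.7,1,55,0,0,0,0,0.7,1,62,0,0,0,0,0.7,1,63,0,0,0,0])

```text
time_s: 7.35
tool_pos: [0.5142, 0.0984, 0.0416]
ee_rot: [-0.001, 0.743, 0.669, -0.001]
wrist_force: [-0.3, 0.3, -2.3]
opening: 0.0477
```

```bash
python3 go.py .515 .096 .0225; python3 - <<'E'
from fit import *
c=camera("side"); s=sense()
print(fitjar(c,(.514,.096),s["tool_pos"][2]-.0145))
u=proj(c,[[.514,.096,.04]])[0].astype(int)
cv2.imwrite(f"pics/b2.png",cv2.resize(c["color"][u[1]-40:u[1]+40,u[0]-40:u[0]+40],None,fx=6,fy=6,interpolation=cv2.INTER_CUBIC))
E
```

```text
t 7.35 tcp [0.5142 0.0984 0.0416] F [-0.26  0.28 -2.35] T [-0.001  0.025  0.005] open 0.0477 q [-0.02  0.7   1.82  0.    0.62  0.08]
[0.515, 0.096, 0.0225] [-2.3  1.1 19.1] [-0.002  0.     0.004]
(array([0.5121957 , 0.09236658]), np.float64(698.8333333333334))
```

View pics/b2.png

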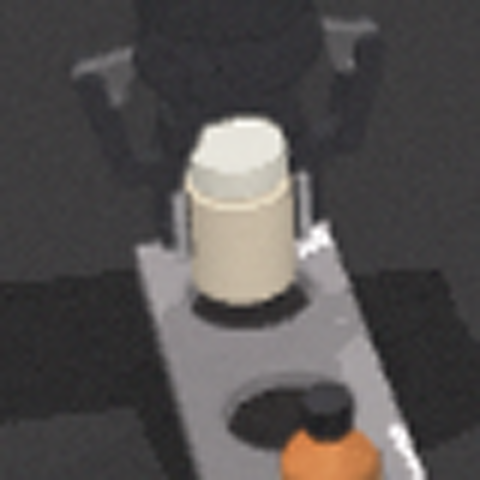

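Jar rim spans 190–298 and the pocket 190–312, so I'll nudge about 2 mm +x and 2 mm −y, then lower until contact.

Emit:
arm_command(plan=[-2,2.2,1,0,0,0,0,-2,2.2,6,0,0,0,0,-2,2.2,11,0,0,0,0,-2,2.2,14,0,0,0,0,-2,2.2,14.5,0,0,0,0])

```text
time_s: 8.02
tool_pos: [0.5163, 0.0961, 0.0271]
ee_rot: [-0.001, 0.743, 0.669, -0.001]
wrist_force: [-0.2, -0.6, -1.5]
opening: 0.048
```

```bash
python3 go.py .5162 .0962 .0225; python3 - <<'E'
from fit import *
c=camera("side"); s=sense()
u=proj(c,[[.514,.096,.04]])[0].astype(int)
cv2.imwrite(f"pics/b3.png",cv2.resize(c["color"][u[1]-40:u[1]+40,u[0]-40:u[0]+40],None,fx=6,fy=6,interpolation=cv2.INTER_CUBIC))
E
```

```text
t 8.025 tcp [0.5163 0.0961 0.0271] F [-0.16 -0.55 -1.46] T [ 0.039 -0.078 -0.031] open 0.048 q [-0.03  0.73  1.82  0.    0.59  0.08]
[0.5162, 0.0962, 0.0225] [ 0.1 -0.1  4.6] [-0.002  0.     0.003]
```

View pics/b3.png

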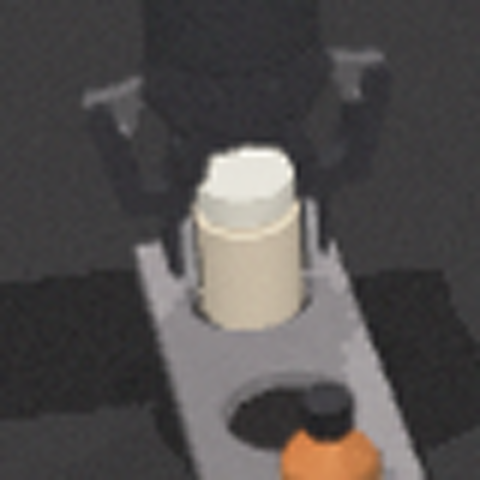

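Emit:
arm_command(plan=[0,0,2,0,0,0,0,0,0,4,0,0,0,0,0,0,4.7,0,0,0,0,0,0,4.7,0,0,0,0])

```text
time_s: 8.57
tool_pos: [0.5164, 0.0961, 0.0225]
ee_rot: [-0.001, 0.743, 0.669, -0.001]
wrist_force: [-0.6, -1.0, -2.7]
opening: 0.0474
```

```bash
python3 go.py .5162 .0962 .0225
```

```text
t 8.575 tcp [0.5164 0.0961 0.0225] F [-0.64 -1.03 -2.68] T [ 0.045  0.033 -0.009] open 0.0474 q [-0.03  0.74  1.83  0.    0.58  0.08]
[0.5162, 0.0962, 0.0225] [ 0.1 -0.2  0. ] [-0.002  0.     0.004]
```

Emit:
arm_command(plan=[0,0,0.7,0,0,0,0,0,0,1.3,0,0,0,0,0,0,1.3,0,0,0,0])

```text
time_s: 8.95
tool_pos: [0.5164, 0.0961, 0.0223]
ee_rot: [-0.0, 0.743, 0.669, -0.0]
wrist_force: [-1.9, -1.0, 8.3]
opening: 0.0478
```

```bash
python3 go.py .5162 .0962 .0225
```

```text
t 8.95 tcp [0.5164 0.0961 0.0223] F [-1.86 -0.98  8.34] T [-0.049  0.198 -0.043] open 0.0478 q [-0.03  0.74  1.83  0.    0.58  0.08]
[0.5162, 0.0962, 0.0225] [ 0.1 -0.2 -0.2] [-0.001  0.     0.004]
```

On the floor (TCP 0.0223, 8 N of contact). I'll open slowly.

Emit:
arm_command(plan=[0,0,0,0,0,0,0.58,0,0,0,0,0,0,0.65,0,0,0,0,0,0,0.8,0,0,0,0,0,0,1,0,0,0,0,0,0,1])

```text
time_s: 9.57
tool_pos: [0.5164, 0.0961, 0.0222]
ee_rot: [-0.0, 0.743, 0.669, -0.0]
wrist_force: [0.1, -0.0, 0.5]
opening: 0.0852
```

```bash
python3 go.py .5162 .0962 .0225; python3 - <<'E'
from fit import *
c=camera("side"); s=sense()
u=proj(c,[[.514,.096,.04]])[0].astype(int)
cv2.imwrite(f"pics/b4.png",cv2.resize(c["color"][u[1]-40:u[1]+40,u[0]-40:u[0]+40],None,fx=6,fy=6,interpolation=cv2.INTER_CUBIC))
E
```

```text
t 9.575 tcp [0.5164 0.0961 0.0222] F [ 0.07 -0.01  0.53] T [ 0.057 -0.016 -0.032] open 0.0852 q [-0.03  0.74  1.83 -0.    0.58  0.08]
[0.5162, 0.0962, 0.0225] [ 0.1 -0.2 -0.3] [-0.001  0.     0.004]
```

View pics/b4.png

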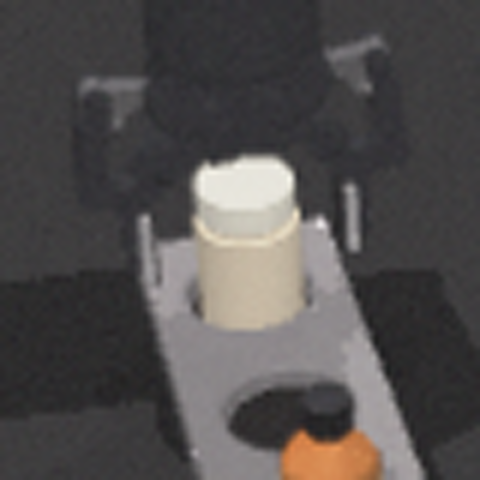

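Jar A stands in pocket 0 at (250,245) and is free of the fingers. Going up now, then to jar B.

Emit:
arm_command(plan=[0,0,-10,0,0,0,1,0,0,-40,0,0,0,1,0,0,-85,0,0,0,1,0,0,-120,0,0,0,1,0,0,-135,0,0,0,1])

```text
time_s: 10.25
tool_pos: [0.5176, 0.0961, 0.1598]
ee_rot: [0.001, 0.743, 0.669, 0.001]
wrist_force: [0.4, -0.1, -0.6]
opening: 0.0854
```

```bash
python3 go.py .5518 .2729 .16
```

```text
t 10.25 tcp [0.5176 0.0961 0.1598] F [ 0.39 -0.08 -0.57] T [-0.028  0.005  0.002] open 0.0854 q [-0.03  0.5   1.75 -0.    0.89  0.08]
[0.5518, 0.2729, 0.16] [ 1.794e+02  1.540e+01 -1.000e-01] [ 0.003 -0.     0.004]
```

Emit:
arm_command(plan=[25,2,0,0,0,0,1,75,6,0,0.002,0,0.002,1,125,11,0,0.003,0,0.004,1,165,14,0,0.003,0,0.004,1,179.4,15.4,0,0.003,0,0.004,1])

```text
time_s: 10.88
tool_pos: [0.5512, 0.2748, 0.159]
ee_rot: [-0.0, 0.744, 0.668, -0.0]
wrist_force: [-0.1, -0.5, -0.3]
opening: 0.0855
```

```bash
python3 go.py .5518 .2729 .013; python3 - <<'E'
from fit import *
c=camera("side")
print(fitjar(c,(.551,.271)), "A", fitjar(c,(.514,.094),.008))
E
```

```text
t 10.875 tcp [0.5512 0.2748 0.159 ] F [-0.1  -0.5  -0.33] T [-0.008  0.021  0.017] open 0.0855 q [0.28 0.6  1.52 0.   1.02 0.39]
[0.5518, 0.2729, 0.013] [ -1.8   0.9 146. ] [-0.001  0.     0.002]
(array([0.55029419, 0.26962683]), np.float64(225.63888888888889)) A (array([0.5064277 , 0.05597979]), np.float64(902.5277777777778))
```

Emit:
arm_command(plan=[-1.8,0.9,30,0,0,0,1,-1.8,0.9,70,0,0,0,1,-1.8,0.9,110,0,0,0,1,-1.8,0.9,136,0,0,0,1,-1.8,0.9,144,0,0,0,1])

```text
time_s: 11.55
tool_pos: [0.5505, 0.2717, 0.013]
ee_rot: [-0.001, 0.744, 0.668, -0.002]
wrist_force: [0.2, 0.2, 0.4]
opening: 0.0851
```

```bash
python3 go.py .5518 .2729 .0143; python3 - <<'E'
from fit import *
c=camera("top"); d=camera("side")
a=cv2.resize(c["color"][130:250,110:230],None,fx=3.3,fy=3.3); b=cv2.resize(d["color"][80:200,220:340],None,fx=3.3,fy=3.3)
cv2.imwrite("pics/c2.png",np.hstack([a,b]))
E
```

```text
t 11.55 tcp [0.5505 0.2717 0.013 ] F [0.17 0.2  0.42] T [ 0.041 -0.013 -0.046] open 0.0851 q [0.28 0.82 1.59 0.   0.74 0.38]
[0.5518, 0.2729, 0.0143] [ 1.3  1.2 -1.3] [-0.005  0.001  0.001]
```

View pics/c2.png

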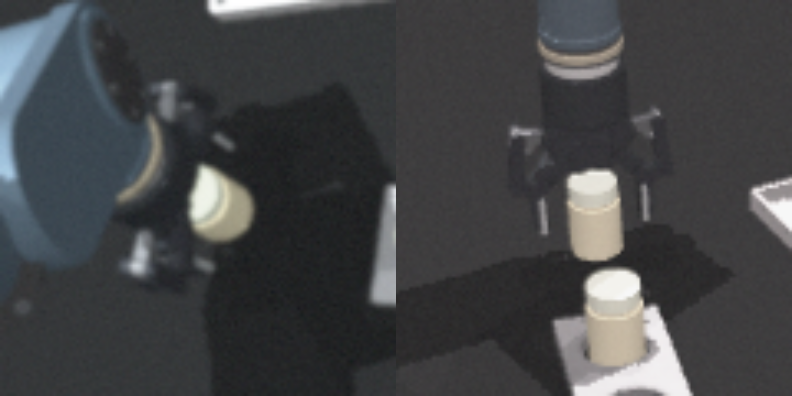

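Jar B at (595,215) sits midway between the pads at x = 543 and 645. I'll correct about 1 mm and close.

Emit:
arm_command(plan=[1.3,1,-1.3,-0.004,0,0,1,1.3,1,-1.3,-0.004,0,0,0.65,1.3,1,-1.3,-0.004,0,0,0.5,1.3,1,-1.3,-0.004,0,0,0.3,1.3,1,-1.3,-0.004,0,0,0], grip_force=45)

```text
time_s: 12.28
tool_pos: [0.5528, 0.2739, 0.017]
ee_rot: [0.001, 0.744, 0.668, 0.001]
wrist_force: [-1.5, -0.0, 5.4]
opening: 0.0476
```

Emit:
arm_command(plan=[0,0,0,0,0,0,0,0,0,0,0,0,0,0,0,0,0,0,0,0,0])

```text
time_s: 12.65
tool_pos: [0.5526, 0.2739, 0.017]
ee_rot: [0.001, 0.744, 0.668, 0.0]
wrist_force: [-0.4, -0.5, 0.3]
opening: 0.0475
```

```bash
python3 go.py .5518 .2729 .0143
```

```text
t 12.65 tcp [0.5526 0.2739 0.017 ] F [-0.4  -0.47  0.3 ] T [-0.01   0.159  0.048] open 0.0475 q [ 0.28  0.81  1.59 -0.    0.74  0.39]
[0.5518, 0.2729, 0.0143] [-1.1 -0.7  2.7] [0.002 0.    0.001]
```

Emit:
arm_command(plan=[0,0,-10,0,0,0,0,0,0,-40,0,0,0,0,0,0,-80,0,0,0,0,0,0,-112,0,0,0,0,0,0,-123,0,0,0,0])

```text
time_s: 13.28
tool_pos: [0.5533, 0.2743, 0.142]
ee_rot: [0.001, 0.744, 0.668, 0.002]
wrist_force: [0.6, -0.1, -5.4]
opening: 0.0475
```

Emit:
arm_command(plan=[0,0,0,0,0,0,0,0,0,0,0,0,0,0,0,0,0,0,0,0,0])

```text
time_s: 13.65
tool_pos: [0.5524, 0.2739, 0.1404]
ee_rot: [0.001, 0.744, 0.668, 0.001]
wrist_force: [-0.8, 0.6, -5.6]
opening: 0.0474
```

```bash
python3 go.py .5065 .0066 .142; python3 - <<'E'
from fit import *
F=[]
for i in range(3):
    for n in("side","top"):
        c=camera(n); s=sense(); F.append(s["wrist_force"])
        if i==0: 
            print(n,fitjar(c,(.55,.271),s["tool_pos"][2]-.017))
            if n=="side": cv2.imwrite("pics/c3.png",cv2.resize(c["color"][60:260,200:400],None,fx=3,fy=3))
print(np.mean(F,0),np.std(F,0))
E
```

```text
t 13.65 tcp [0.5524 0.2739 0.1404] F [-0.79  0.64 -5.58] T [-0.029 -0.004  0.026] open 0.0474 q [ 0.28  0.63  1.54 -0.    0.98  0.39]
[0.5065, 0.0066, 0.142] [-270.7  -16.9   -1.7] [ 0.002 -0.     0.001]
side (array([0.55006174, 0.26765895]), np.float64(121.61111111111111))
top (array([0.55150138, 0.26739523]), np.float64(456.30555555555554))
[ 0.17453871  0.35926837 -4.74930884] [0.34237564 0.46132758 0.38123868]
```

View pics/c3.png

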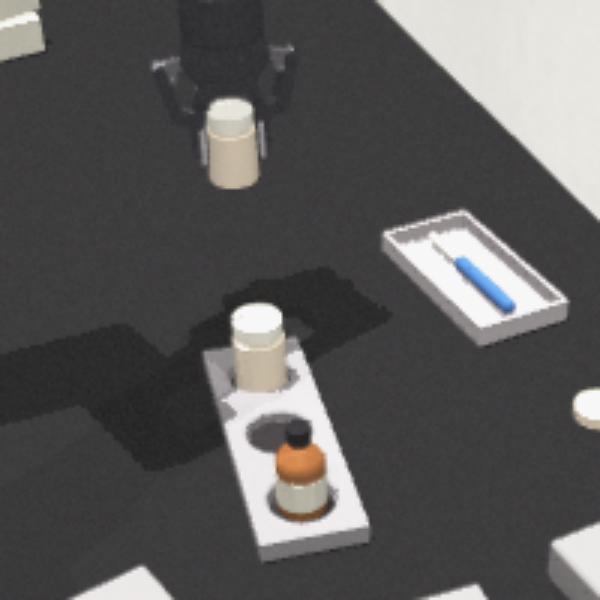

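Jar B reads about 4.7 N against about 1.9 N for A, so B is the heavier one. I'll carry B over pocket 1, high enough to pass above jar A.

Emit:
arm_command(plan=[-15,-1,-3,0,0,0,0,-50,-3,-4,0.002,0,0,0,-95,-6,-4,0.002,0,0,0,-140,-9,-4,0.002,0,0,0,-185,-12,-4,0.002,0,0,0])

```text
time_s: 14.58
tool_pos: [0.5209, 0.0894, 0.1459]
ee_rot: [0.001, 0.744, 0.668, 0.001]
wrist_force: [1.0, 0.5, -4.6]
opening: 0.0473
```

```bash
python3 go.py .5065 .006 .142
```

```text
t 14.575 tcp [0.5209 0.0894 0.1459] F [ 0.97  0.48 -4.61] T [-0.002 -0.085 -0.016] open 0.0473 q [-0.04  0.52  1.76  0.    0.86  0.07]
[0.5065, 0.006, 0.142] [-84.5  -5.4   3.9] [ 0.003 -0.001  0.002]
```

Emit:
arm_command(plan=[-35,-2,0,0,0,0,0,-62,-4,0,0.002,0,0,0,-78,-5,0,0.003,0,0,0,-84.5,-5.4,1,0.003,0,0,0,-84.5,-5.4,2,0.003,0,0,0])

```text
time_s: 15.2
tool_pos: [0.5066, 0.0061, 0.1439]
ee_rot: [-0.0, 0.744, 0.668, 0.001]
wrist_force: [-0.3, -0.2, -4.6]
opening: 0.0474
```

```bash
python3 go.py .5065 .006 .046
```

```text
t 15.2 tcp [0.5066 0.0061 0.1439] F [-0.34 -0.23 -4.62] T [ 0.021 -0.055 -0.003] open 0.0474 q [-0.21  0.5   1.81  0.    0.83 -0.1 ]
[0.5065, 0.006, 0.046] [-0.2 -0.1 97.9] [ 0.001 -0.001  0.001]
```

Emit:
arm_command(plan=[0,0,20,0,0,0,0,0,0,50,0,0,0,0,0,0,80,0,0,0,0,0,0,95,0,0,0,0,0,0,98,0,0,0,0])

```text
time_s: 15.82
tool_pos: [0.5064, 0.0068, 0.0451]
ee_rot: [-0.001, 0.744, 0.668, 0.0]
wrist_force: [0.3, -0.6, -4.7]
opening: 0.0475
```

```bash
python3 go.py .5065 .006 .025; python3 - <<'E'
from fit import *
c=camera("side"); s=sense()
u=proj(c,[[.506,.02,.04]])[0].astype(int)
cv2.imwrite(f"pics/d2.png",cv2.resize(c["color"][u[1]-50:u[1]+50,u[0]-50:u[0]+50],None,fx=6,fy=6,interpolation=cv2.INTER_CUBIC))
E
```

```text
t 15.825 tcp [0.5064 0.0068 0.0451] F [ 0.29 -0.58 -4.7 ] T [0.072 0.053 0.012] open 0.0475 q [-0.21  0.68  1.87  0.    0.59 -0.1 ]
[0.5065, 0.006, 0.025] [-0.8  0.2 20.1] [-0.001 -0.001  0.002]
```

View pics/d2.png

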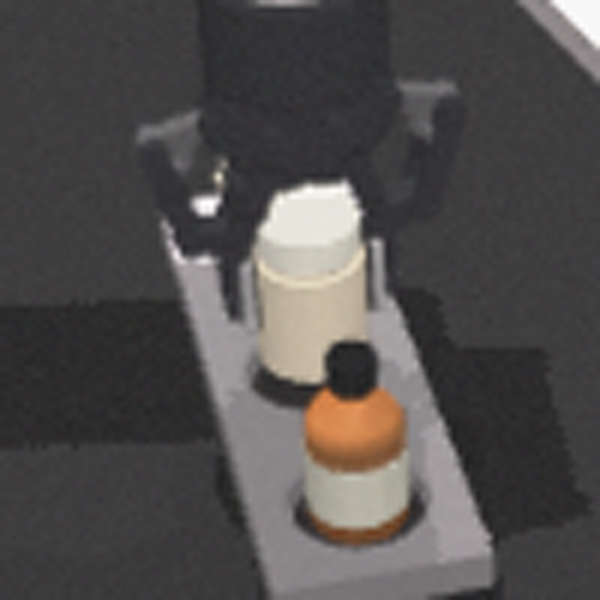

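Jar B hangs centred over pocket 1 (jar 258–369, pocket about 250–378). I'll lower it in.

Emit:
arm_command(plan=[-1.6,0.1,1,0,0,0,0,-1.6,0.1,7,0,0,0,0,-1.6,0.1,12,0,0,0,0,-1.6,0.1,15,0,0,0,0,-1.6,0.1,16,0,0,0,0])

```text
time_s: 16.5
tool_pos: [0.5065, 0.005, 0.0292]
ee_rot: [-0.001, 0.744, 0.668, 0.0]
wrist_force: [-0.4, 1.1, -4.9]
opening: 0.0476
```

```bash
python3 go.py .5065 .006 .025
```

```text
t 16.5 tcp [0.5065 0.005  0.0292] F [-0.38  1.13 -4.92] T [ 0.027 -0.005  0.012] open 0.0476 q [-0.21  0.71  1.87  0.    0.56 -0.11]
[0.5065, 0.006, 0.025] [ 1.  -0.2  4.2] [-0.    -0.001  0.002]
```

Underside is at about 12 mm, below the mouth and with no side load. On down to the floor.

Emit:
arm_command(plan=[0.4,0,2,0,0,0,0,0.4,0,3.6,0,0,0,0,0.4,0,4.6,0,0,0,0,0.4,0,5.2,0,0,0,0,0.4,0,5.2,0,0,0,0])

```text
time_s: 17.12
tool_pos: [0.5066, 0.0055, 0.025]
ee_rot: [-0.0, 0.744, 0.668, 0.0]
wrist_force: [-2.8, 0.5, 6.8]
opening: 0.0477
```

On the floor. Opening.

Emit:
arm_command(plan=[0,0,0,0,0,0,0.58,0,0,0,0,0,0,0.65,0,0,0,0,0,0,0.8,0,0,0,0,0,0,1,0,0,0,0,0,0,1])

```text
time_s: 17.75
tool_pos: [0.5066, 0.0054, 0.0249]
ee_rot: [-0.0, 0.744, 0.668, 0.0]
wrist_force: [0.1, 0.6, 0.8]
opening: 0.0852
```

Emit:
arm_command(plan=[0,0,-15,0,0,0,1,0,0,-50,0,0,0,1,0,0,-90,0,0,0,1,0,0,-120,0,0,0,1,0,0,-130,0,0,0,1])

```text
time_s: 18.38
tool_pos: [0.5077, 0.0051, 0.1575]
ee_rot: [0.002, 0.744, 0.668, 0.002]
wrist_force: [0.2, -0.3, 0.4]
opening: 0.0851
```

```bash
python3 go.py .5066 .0055 .025; python3 - <<'E'
from fit import *
c=camera("side"); s=sense()
u=proj(c,[[.506,.02,.04]])[0].astype(int)
cv2.imwrite(f"pics/d3.png",cv2.resize(c["color"][u[1]-50:u[1]+50,u[0]-50:u[0]+50],None,fx=6,fy=6,interpolation=cv2.INTER_CUBIC))
E
```

```text
t 18.375 tcp [0.5077 0.0051 0.1575] F [ 0.15 -0.31  0.37] T [-0.015  0.032 -0.035] open 0.0851 q [-0.21  0.48  1.8   0.    0.86 -0.1 ]
[0.5066, 0.0055, 0.025] [  0.2  -1.8 132.5] [ 0.005 -0.001  0.002]
```

View pics/d3.png

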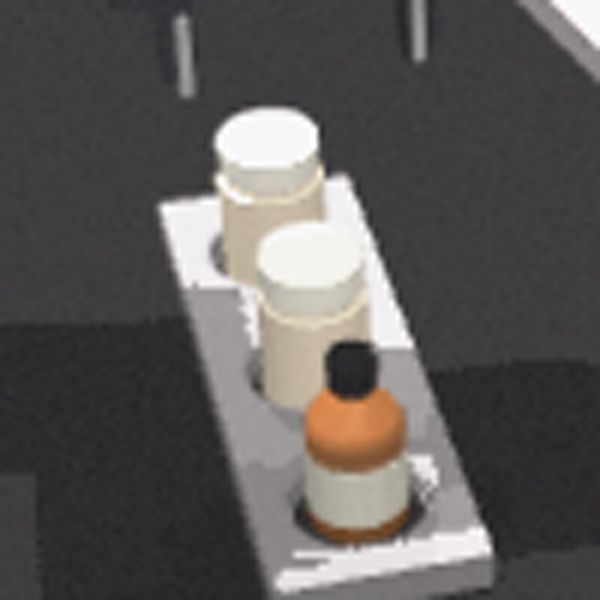

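Both jars stand upright in their pockets, A at (268,200) and B at (313,320), with nothing touching them. Now I'll regrasp B.

Emit:
arm_command(plan=[0,-1.8,30,0.005,0,0,1,0,-1.8,70,0.005,0,0,1,0,-1.8,105,0.005,0,0,1,0,-1.8,126,0.005,0,0,1,0,-1.8,132.5,0.005,0,0,1])

```text
time_s: 19.05
tool_pos: [0.5048, 0.0057, 0.0228]
ee_rot: [-0.002, 0.744, 0.668, -0.001]
wrist_force: [-0.6, -0.3, 1.2]
opening: 0.0852
```

```bash
python3 go.py .5066 .0055 .025
```

```text
t 19.05 tcp [0.5048 0.0057 0.0228] F [-0.6  -0.27  1.16] T [ 0.026 -0.008 -0.021] open 0.0852 q [-0.21  0.73  1.88  0.    0.55 -0.1 ]
[0.5066, 0.0055, 0.025] [ 0.   1.8 -2.2] [-0.005 -0.001  0.002]
```

Emit:
arm_command(plan=[0,1.8,-2.2,-0.005,0,0,1,0,1.8,-2.2,-0.005,0,0,0.65,0,1.8,-2.2,-0.005,0,0,0.5,0,1.8,-2.2,-0.005,0,0,0.3,0,1.8,-2.2,-0.005,0,0,0], grip_force=45)

```text
time_s: 19.68
tool_pos: [0.5067, 0.0055, 0.0262]
ee_rot: [0.0, 0.744, 0.668, 0.001]
wrist_force: [-0.7, 0.7, 5.7]
opening: 0.0476
```

Emit:
arm_command(plan=[0,0,0,0,0,0,0,0,0,0,0,0,0,0,0,0,0,0,0,0,0])

```text
time_s: 20.05
tool_pos: [0.5066, 0.0055, 0.0262]
ee_rot: [-0.0, 0.744, 0.668, 0.001]
wrist_force: [-0.6, -0.5, -0.7]
opening: 0.0477
```

Emit:
arm_command(plan=[0,0,-8,0,0,0,0,0,0,-35,0,0,0,0,0,0,-75,0,0,0,0,0,0,-115,0,0,0,0,0,0,-135,0,0,0,0])

```text
time_s: 20.68
tool_pos: [0.507, 0.0053, 0.1635]
ee_rot: [0.001, 0.744, 0.668, 0.001]
wrist_force: [-0.5, -0.7, -5.5]
opening: 0.0476
```

Emit:
arm_command(plan=[0,0,0,0,0,0,0,0,0,0,0,0,0,0])

```text
time_s: 20.92
tool_pos: [0.5061, 0.0055, 0.1628]
ee_rot: [0.0, 0.744, 0.668, 0.001]
wrist_force: [0.3, 0.4, -4.8]
opening: 0.0477
```

```bash
python3 go.py .529 -.2892 .16; python3 - <<'E'
from fit import *
c=camera("side"); s=sense()
cv2.imwrite(f"pics/e1.png",cv2.resize(c["color"][60:320,180:440],None,fx=2.3,fy=2.3,interpolation=cv2.INTER_CUBIC))
E
```

```text
t 20.925 tcp [0.5061 0.0055 0.1628] F [ 0.26  0.4  -4.83] T [-0.02  -0.019 -0.015] open 0.0477 q [-0.21  0.47  1.8   0.    0.87 -0.11]
[0.529, -0.2892, 0.16] [-290.6   54.1    2.7] [ 0.002 -0.001  0.002]
```

View pics/e1.png

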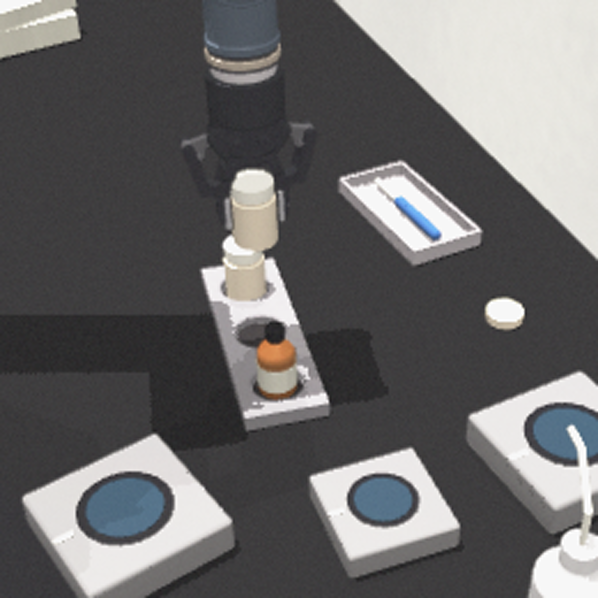

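B is lifted again (−4.8 N) and A stays in pocket 0 at (245,270). I'll move B above the brown bottle and over to the smallest reader at (383,498).

Emit:
arm_command(plan=[-18,3,0,0,0,0,0,-55,10,0,0,0,0,0,-105,20,0,0.002,0,0,0,-155,29,0,0.002,0,0,0,-200,37,0,0.002,0,0,0])

```text
time_s: 21.6
tool_pos: [0.5208, -0.2002, 0.1611]
ee_rot: [-0.001, 0.744, 0.668, -0.0]
wrist_force: [1.1, 0.1, -4.4]
opening: 0.0472
```

```bash
python3 go.py .529 -.2892 .16
```

```text
t 21.6 tcp [ 0.5208 -0.2002  0.1611] F [ 1.14  0.09 -4.45] T [ 0.036 -0.034 -0.003] open 0.0472 q [-0.57  0.53  1.67 -0.    0.94 -0.46]
[0.529, -0.2892, 0.16] [-87.6  17.7   0.9] [-0.003 -0.001  0.001]
```

Emit:
arm_command(plan=[-40,8,0,0,0,0,0,-68,14,0,0,0,0,0,-82,17,5,0,0,0,0,-87.6,17.7,15,-0.002,0,0,0,-87.6,17.7,25,-0.002,0,0,0])

```text
time_s: 22.22
tool_pos: [0.5281, -0.2881, 0.1345]
ee_rot: [-0.002, 0.744, 0.668, 0.0]
wrist_force: [0.2, 0.5, -4.5]
opening: 0.0474
```

```bash
python3 go.py .529 -.2892 .123
```

```text
t 22.225 tcp [ 0.5281 -0.2881  0.1345] F [ 0.16  0.5  -4.51] T [ 0.035 -0.068  0.005] open 0.0474 q [-0.69  0.62  1.58  0.    0.95 -0.58]
[0.529, -0.2892, 0.123] [-1.   1.  11.5] [-0.003 -0.003  0.002]
```

Emit:
arm_command(plan=[-1,1,6,-0.003,-0.003,0,0,-1,1,10,-0.003,-0.003,0,0,-1,1,11.5,-0.003,-0.003,0,0,-1,1,11.5,-0.003,-0.003,0,0,-1,1,11.5,-0.003,-0.003,0,0])

```text
time_s: 22.85
tool_pos: [0.5292, -0.2893, 0.1234]
ee_rot: [0.001, 0.744, 0.668, 0.0]
wrist_force: [0.4, 0.0, -4.5]
opening: 0.0477
```

```bash
python3 go.py .529 -.2892 .123; python3 - <<'E'
from fit import *
c=camera("side"); s=sense(); d=camera("top")
print(fitjar(c,(.529,-.29),s["tool_pos"][2]-.0182))
cv2.imwrite(f"pics/f1.png",np.hstack([cv2.resize(c["color"][100:340,240:440],None,fx=2,fy=2),cv2.resize(d["color"][60:300,230:430],None,fx=2,fy=2)]))
F=[]
for i in range(4): camera("top"); F.append(sense()["wrist_force"])
print(np.mean(F,0))
E
```

```text
t 22.85 tcp [ 0.5292 -0.2893  0.1234] F [ 0.44  0.02 -4.53] T [-0.004 -0.037 -0.014] open 0.0477 q [-0.69  0.64  1.58  0.    0.92 -0.58]
[0.529, -0.2892, 0.123] [ 0.1 -0.3  0.4] [0.001 0.001 0.002]
(array([ 0.52192898, -0.30630111]), np.float64(480.25))
[ 0.05387804  0.15222645 -5.3346467 ]
```

View pics/f1.png

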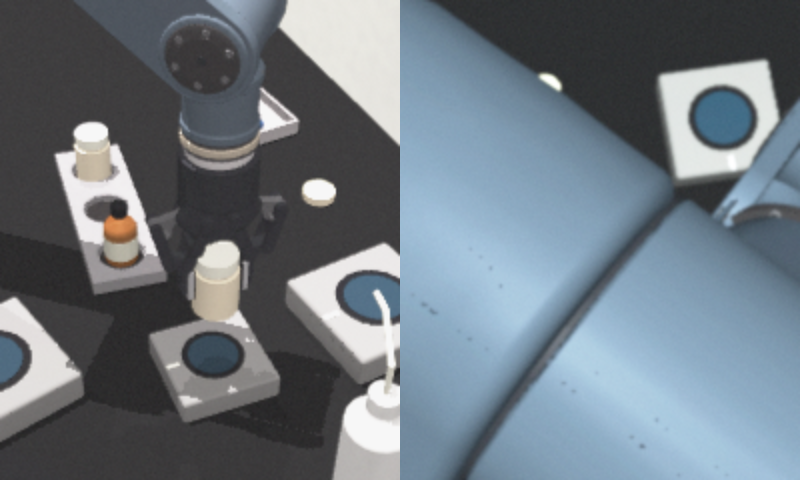

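The jar is held upright above the window of the smallest reader. The silhouette fit merged with the bright reader, so I'll check with an overlay instead.

```bash
python3 - <<'E'
from fit import *
c=camera("side"); s=sense(); im=c["color"].copy(); p=s["tool_pos"]
big=cv2.resize(im[200:330,280:410],None,fx=5,fy=5)
m=hullmask(c,(p[0],p[1]),5,(280,200,130,130),p[2]-.0182)
cv2.drawContours(big,cv2.findContours(m,cv2.RETR_EXTERNAL,cv2.CHAIN_APPROX_NONE)[0],-1,(0,0,255),1)
a=np.linspace(0,6.283,60); w=proj(c,[[.529+.027*np.cos(t),-.2902+.027*np.sin(t),.03] for t in a])
cv2.polylines(big,[((w-[279.5,199.5])*5).astype(np.int32)],True,(0,255,0),1)
cv2.imwrite("pics/f2.png",big[:590])
E
```

```text
(no output)
```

View pics/f2.png

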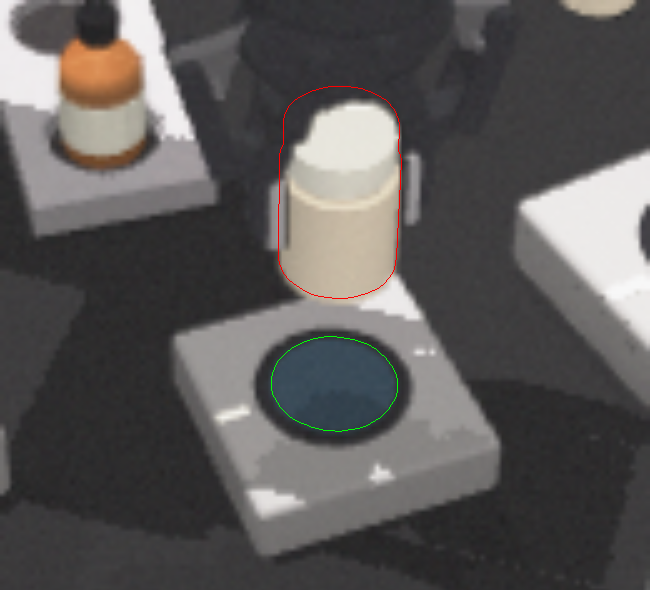

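The predicted outlines match within about 2 mm: jar centre at (342,200), window at (335,384). The jar is still and centred, so I'll hand it in.

```bash
python3 go.py; python3 -c "
from station import *
print(finish_job())"
```

```text
t 23.2 tcp [ 0.529  -0.2893  0.123 ] F [ 0.14 -0.47 -3.82] T [ 0.001  0.034 -0.041] open 0.0475 q [-0.69  0.64  1.58  0.    0.92 -0.58]
the job is handed in; nothing more can be done
None
```

I set both jars in the two free pockets and let go. Then I took the heavier one out again and handed the job in at 23.2 s, still holding it over the smallest reader's window.

- **Which is heavier:** the jar nearer the robot, now in the left pocket, pulled about 1.9 N when lifted. The farther jar, which went into the middle pocket, pulled about 4.7 N, so I took that one out.
- **Final hold:** the jar is upright and still. The arm puts it within about 1–2 mm of the window's centre, with its underside about 75 mm above it. The load still read about 4–5 N.
- **Other things:** in the last side picture the lighter jar stood upright in its pocket. The brown bottle, wash bottle and spare lid looked untouched there, though I did not measure their positions again.

**Checks that failed or disagreed:**
- The two cameras differed by 2–4 mm, so I averaged them and corrected the placings by eye.
- The automatic outline fits failed where the arm or a bright object got in the way. Over the reader I used a projected overlay instead, which matched within about 2 mm.
- Single force readings varied by about 0.6 N, far less than the difference between the jars.

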